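Mount the dividing plate on the decorating stand

TASK

Mount the slotted dividing plate on the potter's decorating stand: lower it over the shaft and turn it until the stand's pin goes into one of its slots and the plate drops flat on the head, fully home, then let go of it. After that, tip the stand's spring flap inwards past its snap point so that it springs down over the plate's rim. Leave the jar, the bowl and the brush where they are.

Things in the scene. Friction and masses are not known exactly. Their poses are not given: they have to be found in the camera images.
- stand: Fixed grey round stand, 184 mm across the foot, on the bench; origin at the centre of its underside, z up. On it sits a dark steel head, a disc 116 mm across. The stand's +y points from its axis to the spring flap, whose two 8 mm thick hinge ears (56 mm above the bench) stand 79 to 97 mm from the axis, 36 mm apart.
- seat (a point): Centre of the head's upper face (the seat), 38 mm above the bench, on the shaft's axis; axes as the stand's. A steel pin, 8 mm diameter, stands on the head 36 mm from that axis, its top 12 mm above the seat. The head is clamped at another angle every time: the pin's direction is NOT reported and is independent of the stand's yaw; see it from above or feel for it with the plate.
- shaft_top (a point): Top of the fixed upright steel shaft in the middle of the head, 38 mm above the seat. The shaft is 16 mm in diameter; its last 8 mm taper to 8 mm diameter.
- plate: Loose aluminium dividing plate, 0.3 to 0.55 kg, lying flat, hub up: a disc 140 mm across, 8 mm thick, with a central hub and an 18 mm bore right through both. Six radial through slots, 10 mm wide, from the hub out to 46 mm from the axis, one along its +x and then every 60 degrees; any one may take the pin (within about 1.5 degrees). Origin at the centre of its underside, z up.
- plate_hub (a point): On the plate's axis, 34 mm above its underside: the place to grip its hub, an upright square block 44 x 44 mm with its flats square to the plate's x and y axes and its top 52 mm above the plate's underside.
- plate_foot (a point): Centre of the plate's underside, on the bore's axis; axes as the plate's. When fully home it coincides with seat.
- flap (a joint): Angle of the stand's spring flap about its level hinge (rad): 0 open, leaning outwards 20 degrees from upright; 0.35 upright; 1.92 shut, level, inwards, its underside 1.5 mm over the upper face of the plate when home. A spring pushes it away from 0.79 to either stop: short of that it springs back open, beyond it snaps shut. Pushed at its middle it takes about 5 N.
- flap_hinge (a point): Middle of the flap's hinge line: 88 mm from the shaft's axis along the stand's +y, 50 mm above the bench; hinge line along the stand's x.
- flap_tip (a point): Middle of the flap's free edge, 48 mm from the hinge line and 95 mm above the bench when open: carry the plate over it. The flap is a steel plate 30 mm wide and 5 mm thick.
- jar: Bystander: clear jar with a white lid, 68 mm across, 105 mm tall; origin under its centre. Leave alone.
- bowl: Bystander: small cream bowl, 110 mm across, 50 mm tall; origin under its centre. Leave alone.
- brush: Bystander: brush lying on the bench; origin near its middle. Leave alone.
There are look-alikes about, which are no part of the job. What is shaped like the plate but green is not meant. Several things have the shape of the stand; the one meant has the colours described above.

How it is judged:
On the way, in this order (a step that is already met when the one before it is completed fails the run):
1. the plate lies fully home on the head, over shaft and pin, let go, with the flap still open (z of plate_foot in the frame of seat between -0.003 and 0.003 m and horizontal distance between plate_foot and seat below 0.004 m and angle between plate_foot's own z axis and vertical below 0.05 rad and contact force between the fingers and plate below 0.3 N and value of joint flap below 0.4 rad), for 0.2 s.
2. the flap has snapped shut over the plate's rim (value of joint flap above 1.8 rad), for 0.2 s.
At the end, for the whole second after the job is handed in: The plate lies flat (within 0.05 rad) on the head, its underside within 3 mm of the seat and 4 mm of the shaft's axis, at rest and not touched by the fingers, and the flap is shut (joint over 1.8 rad) (z of plate_foot in the frame of seat between -0.003 and 0.003 m and horizontal distance between plate_foot and seat below 0.004 m and angle between plate_foot's own z axis and vertical below 0.05 rad and contact force between the fingers and plate below 0.3 N and value of joint flap above 1.8 rad and linear speed of plate below 0.02 m/s).
It fails at once if the jar is moved by more than 30 mm (distance of jar from where it was at the start of the episode above 0.03 m).
It fails at once if the bowl is moved by more than 30 mm (distance of bowl from where it was at the start of the episode above 0.03 m).
It fails at once if the brush is moved by more than 30 mm (distance of brush from where it was at the start of the episode above 0.03 m).
It also fails if it takes over 72 s, if anything falls off the work surface, if the arm or the gripper's body presses on something with over 40 N, if the wrist force passes 120 N, or if a joint passes its speed limit or range.

ROBOT

A 7-joint arm with a two-finger parallel gripper is mounted at the origin on the work surface. World frame = base frame: x ahead of the robot, y to its left, z up, the work surface at z = 0. Lengths are in m, angles in rad, forces in N, time in s.
With the tool pointing down it reaches from about 0.425 to 0.825 m from the base axis. Payload 3.6 kg.
Tool frame: the origin (TCP) lies at the very end of the fingers, on their centre line; the grasp point (between the pads) lies 19 mm behind it; z points along the fingers, y is the line along which they close (so a half turn about z gives the same grasp; the last joint's range is limited). The gripper opens to 85 mm and grips with 20 to 120 N. Pads are 22 mm wide; open, the fingers measure 114 mm over their backs; the gripper's body (76 mm by 85 mm) begins 54 mm behind the grasp point. The pads swing forward as they close: fully open they stand 13 mm farther back than shut.
Start: joints at [1.159, 0.615, -0.013, 1.423, 0.008, 1.103, -0.04], TCP at [0.244, -0.602, 0.231] pointing down, gripper open.
Joint ranges: [-3.12, 3.12], [-0.3, 2.06], [-1.34, 1.32], [0.26, 2.42], [-1.36, 4.5], [0.01, 1.98], [-2.84, 2.84]. Speed limits (rad/s): [2.79, 2.79, 3.14, 3.14, 3.14, 3.14, 3.14].

INTERFACE

Orientations are given as a 3x3 rotation matrix whose columns are the frame's x, y, z axes.
In Python, from station import bot gives the robot as it stands.
- The arm moves only by the tool servo_tool, never from a script. Its argument "targets" is a list of rows, each an object with "travel": the shift along the world's x, y, z in mm, a list of three; "yaw": the turn about the world's z in rad. In form: [{"travel": [tx, ty, tz], "yaw": yaw}, ...]. A call has 1 to 12 rows; each row is the pose to reach, as a shift and turn from the pose commanded when the call began; what a row does not reach only later rows make up. A row lasts 1/12 s, in which the tool goes at most 41.7 mm and 7.16 degrees, less where a joint would pass 70% of its speed; a pose out of reach is approached as far as the arm can. A call with a gripper value outside its range is refused whole. "claw" is the opening, from -1 (shut) to 1 (fully open), set as the call begins (left out, the last holds). The fingers move at their own pace and stop on an object; the grip force is fixed at half the most. Time passes only in rows, so rows that repeat a pose let the fingers close. It gives the time, the measured TCP pose, the force, the opening and the grip force at its end, in the units of the state.
- bot.observe(): the state, without advancing time (a new reading comes with each control period).
- bot.grab_frame(name): name is "scene" or "top" or "wrist"; returns the picture (420x560x3 uint8, blue, green, red); there is no depth.
- bot.camera_info(name): a dict with "fx", "fy", "cx", "cy" (pixels), "R" (3x3) and "t" (3): a world point X has camera coordinates R X + t; the wrist camera has in their place "tool_from_camera" (4x4, takes a point from camera to tool coordinates, whose origin is the TCP and whose axes are the flange's). Camera axes: x right, y down, z forward; pixel columns grow to the right and rows downward; lengths in m; the calibration is good to about 2 mm. A picture is of the moment at which its call begins: read the wrist's pose just before it. camera_info takes no time and is no camera call.
- bot.finish_job(): hands the job in; it is judged then, once.
Trained networks look in the newest picture that a camera, given by its name, has taken for a name from the list of things; names that differ only in an ending like _2 or _b are one class to them, and where a whole thing is asked for, a point or a joint stands for the part that bears it (a point fixed in the world has none). Each returns a list of dicts, best first, with "confidence" (0 to 1); they miss things now and then, are a little off and sometimes report something else, mostly with a low value. They report only what shows in the picture. A call takes as long as a camera call. They do not tell look-alikes from the thing itself.
- bot.find_in(camera, label): "box" ([left, top, right, bottom] in pixels, round what is visible of it).
- bot.outline_of(camera, label): "mask" (420x560 bool, what is visible of it) and "box" ([left, top, right, bottom] in pixels, round what is visible of it).
- bot.spot_point(camera, label): "pixel" ([column, row] in pixels: a listed point, or the origin of a listed thing).
The state is a dict: "t": time; "joints": joint angles; "qvel": joint speeds; "joint_torque": joint torques, N m; "ee_pos": TCP position; "eef_rot": TCP orientation; "force": force on the tool from outside, world axes, zero at the start; "ft_torque": the same for the moment, N m; "finger_gap": opening from 0.0 (shut) to 1.0 (fully open); "grip_force": force on a finger pad.
Only numpy, scipy, OpenCV 4.12 (cv2) and the standard library are available. Lean on these libraries where they do the work, as an engineer would, in place of code of your own. Each camera call takes 0.05 s, during which the arm holds its last target. There are 200 camera calls.

## Working session

There is one attempt and no reset: what is moved stays moved. The work goes in short steps, Python scripts to look and compute and a tool call to move; the robot and the scene stay as the last step left them, time stands still between calls to the robot, and variables do not carry over. Pictures are saved under pics/ and viewed, at most 10 in all, crops included, and the job is handed in when it is done.

Besides the shell and the picture viewer there is one more tool, called after "Emit:" as name(argument=value, ...), one argument or row to a line, values as JSON. servo_tool: Moves the arm, as the interface text tells. Its arguments: {"type":"object","properties":{"targets":{"type":"array"},"claw":{"type":"number"}},"required":["targets"]}

```bash
mkdir -p pics; ls; python3 - <<'E'
from station import bot
import cv2,numpy as np
s=bot.observe();print(s['t'],s['ee_pos'],s['eef_rot'])
a=bot.grab_frame('top');b=bot.grab_frame('scene')
cv2.imwrite('pics/top.png',a);cv2.imwrite('pics/scene.png',b)
for c in('top','scene','wrist'):
  print(c,bot.camera_info(c))
for l in('stand','plate','jar','bowl','brush','flap'):
  print(l,[(r['box'],round(r['confidence'],2)) for r in bot.find_in('top',l)])
E
```

```text
pics
0.0 [ 0.24370464 -0.60171426  0.23011299] [[ 9.26853819e-01  3.75420981e-01 -1.04157038e-03]
 [ 3.75422423e-01 -9.26850546e-01  2.46358254e-03]
 [-4.04994987e-05 -2.67440976e-03 -9.99996423e-01]]
top {'fx': 511.12336370955023, 'fy': 511.12336370955023, 'cx': 285.1485815687496, 'cy': 208.74156085860426, 'R': array([[-0.01472446, -0.99983349, -0.0107786 ],
       [-0.98211928,  0.0164853 , -0.18753652],
       [ 0.18768298,  0.0078245 , -0.98219849]]), 't': array([0.05700703, 0.47237514, 1.48891328])}
scene {'fx': 441.6547449496533, 'fy': 441.6547449496533, 'cx': 280.9538934728024, 'cy': 211.03981649428624, 'R': array([[ 0.89614525,  0.4436528 ,  0.00979241],
       [ 0.36786654, -0.73035917, -0.57554295],
       [-0.24818926,  0.51937238, -0.81771292]]), 't': array([-0.45154274, -0.09959799,  1.29316485])}
wrist {'fx': 289.3867340550005, 'fy': 289.3867340550005, 'cx': 281.39014434079, 'cy': 210.2841638561777, 'tool_from_camera': array([[ 1.40497006e-04, -9.56939919e-01, -2.90286018e-01,
         7.38122364e-02],
       [ 9.99997774e-01,  7.45567357e-04, -1.97379976e-03,
        -1.12383260e-03],
       [ 2.10523556e-03, -2.90285095e-01,  9.56937893e-01,
        -1.43216479e-01],
       [ 0.00000000e+00,  0.00000000e+00,  0.00000000e+00,
         1.00000000e+00]])}
stand [([368.7, 262.3, 429.5, 321.9], 0.96), ([318.8, 172.0, 382.0, 233.2], 0.84)]
plate [([193.3, 231.2, 239.0, 279.8], 0.96), ([231.8, 172.7, 269.9, 215.6], 0.63)]
jar [([390.7, 119.0, 423.2, 151.5], 0.76)]
bowl [([272.2, 119.0, 305.0, 151.2], 0.83)]
brush [([151.7, 169.2, 172.3, 231.9], 0.89)]
flap [([321.4, 205.3, 334.1, 217.6], 0.66)]
```

View pics/top.png

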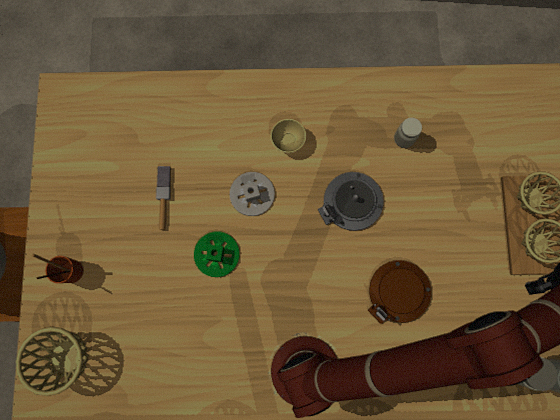

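View pics/scene.png

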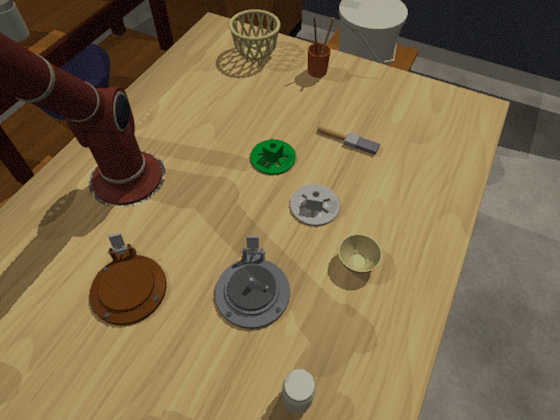

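Two candidates each in the top view. The stands are grey with a dark head at (353,201) and brown at (401,292). The plates are aluminium at (252,193) and green at (217,254). The grey stand and the aluminium plate fit the description. The bowl is at (289,136), the jar at (409,131) and the brush at (164,198). One enlarged crop should confirm this.

```bash
cat >h.py <<'E'
from station import bot
import cv2,numpy as np
def ray(c,px,z):
  i=bot.camera_info(c)
  if c=='wrist':
    s=bot.observe();T=np.eye(4);T[:3,:3]=s['eef_rot'];T[:3,3]=s['ee_pos'];M=T@i['tool_from_camera'];o=M[:3,3];R=M[:3,:3]
  else: R=i['R'].T;o=-R@i['t']
  d=R@np.array([(px[0]-i['cx'])/i['fx'],(px[1]-i['cy'])/i['fy'],1])
  return o+d*(z-o[2])/d[2]
def proj(c,X):
  i=bot.camera_info(c);p=i['R']@X+i['t'];return [i['fx']*p[0]/p[2]+i['cx'],i['fy']*p[1]/p[2]+i['cy']]
E
python3 - <<'E'
from h import *
a=cv2.imread('pics/top.png')
cv2.imwrite('pics/c.png',cv2.resize(a[160:245,222:392],None,fx=4.7,fy=4.7,interpolation=cv2.INTER_CUBIC))
for c in('top','scene'):
  bot.grab_frame(c)
  for l,z in(('plate_hub',.034),('plate_foot',0),('seat',.038),('shaft_top',.076),('flap_hinge',.05),('flap_tip',.095),('stand',0),('bowl',0),('jar',0)):
    for r in bot.spot_point(c,l): print(c,l,np.round(r['pixel'],1),round(r['confidence'],2),ray(c,r['pixel'],z).round(4))
E
```

```text
top plate_hub [250.7 189.9] 0.6 [0.5355 0.1537 0.034 ]
top plate_hub [217.6 253.2] 0.56 [0.3439 0.2528 0.034 ]
top plate_foot [251.4 192.8] 0.86 [0.5341 0.1542 0.    ]
top plate_foot [214.  254.7] 0.59 [0.3431 0.2685 0.    ]
top seat [402.1 291.3] 0.62 [ 0.2236 -0.288   0.038 ]
top shaft_top [356.7 193.1] 0.76 [ 0.5107 -0.1626  0.076 ]
top shaft_top [401.7 291.8] 0.56 [ 0.2213 -0.2786  0.076 ]
top shaft_top [254.1 189.7] 0.54 [0.5263 0.1404 0.076 ]
top flap_hinge [328.8 206.2] 0.75 [ 0.4778 -0.0811  0.05  ]
top flap_hinge [379.8 312.8] 0.58 [ 0.1633 -0.218   0.05  ]
top flap_tip [378.1 317.9] 0.54 [ 0.1501 -0.2049  0.095 ]
top flap_tip [323.8 212.1] 0.49 [ 0.4519 -0.0626  0.095 ]
top stand [352.9 203. ] 0.81 [ 0.4964 -0.1599  0.    ]
top stand [398.6 293.7] 0.69 [ 0.2177 -0.2853  0.    ]
top bowl [285.8 143. ] 0.65 [0.6938 0.0447 0.    ]
top bowl [251.8 192.1] 0.62 [0.5363 0.1529 0.    ]
top jar [404.4 139.2] 0.75 [ 0.6995 -0.3308  0.    ]
scene plate_hub [311.5 195.5] 0.77 [0.5197 0.1573 0.034 ]
scene plate_hub [271.1 149.3] 0.72 [0.3416 0.2608 0.034 ]
scene plate_foot [312.  205.5] 0.92 [0.5268 0.1503 0.    ]
scene plate_foot [275.6 156.1] 0.78 [0.3519 0.2702 0.    ]
scene seat [123.1 280.4] 0.65 [ 0.2207 -0.2831  0.038 ]
scene shaft_top [120.2 277.8] 0.86 [ 0.2319 -0.291   0.076 ]
scene shaft_top [252.3 278. ] 0.6 [ 0.5053 -0.1546  0.076 ]
scene shaft_top [356.6 261.6] 0.47 [ 0.7069 -0.0053  0.076 ]
scene flap_hinge [122.4 249.4] 0.85 [ 0.1728 -0.219   0.05  ]
scene flap_hinge [254.4 252.1] 0.81 [ 0.4689 -0.0789  0.05  ]
scene flap_tip [116.2 234.5] 0.78 [ 0.1612 -0.2077  0.095 ]
scene flap_tip [253.8 234.4] 0.48 [ 0.4581 -0.0581  0.095 ]
scene stand [130.7 289.1] 0.75 [ 0.2309 -0.2835  0.    ]
scene bowl [356.8 259.4] 0.9 [0.7005 0.0451 0.    ]
scene bowl [315.8 202. ] 0.64 [0.5314 0.1663 0.    ]
scene jar [297.1 398.4] 0.67 [ 0.7061 -0.3304  0.    ]
```

View pics/c.png

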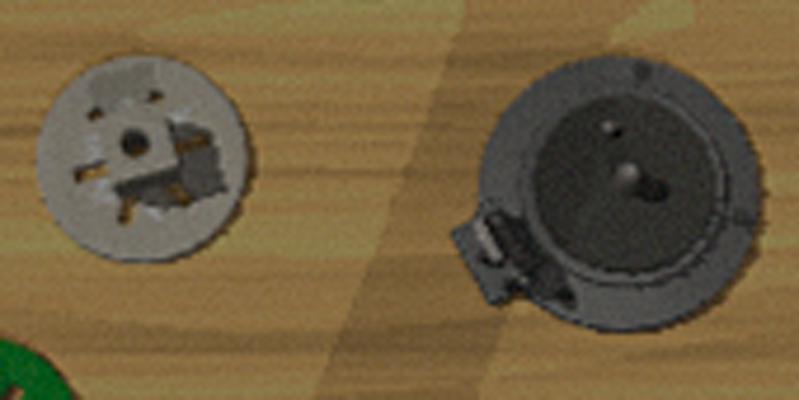

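The crop confirms both: the silvery plate with its hub at crop (135,145), and the grey stand with a dark head, shaft top at (627,175), pin at (611,128) and flap at the lower left (490,240). I'll stop over the stand on the way to measure it with the wrist camera.

Emit:
servo_tool(
  targets=[
    {"travel":[40,30,30],"yaw":0},
    {"travel":[260,440,60],"yaw":0},
    {"travel":[260,440,60],"yaw":0},
    {"travel":[260,440,60],"yaw":0},
    {"travel":[260,440,60],"yaw":0},
    {"travel":[260,440,60],"yaw":0},
    {"travel":[260,440,60],"yaw":0},
    {"travel":[260,440,60],"yaw":0},
    {"travel":[260,440,60],"yaw":0},
    {"travel":[260,440,60],"yaw":0},
    {"travel":[260,440,60],"yaw":0},
    {"travel":[260,440,60],"yaw":0},
  ],
  claw=1,
)

```text
t: 2.4
ee_pos: [0.4943, -0.1794, 0.2902]
eef_rot: [[0.927, 0.375, 0.001], [0.375, -0.927, -0.0], [0.001, 0.001, -1.0]]
force: [0.2, -0.8, 0.3]
finger_gap: 1.001
grip_force: 0.0
```

Emit:
servo_tool(
  targets=[
    {"travel":[0,0,0],"yaw":0},
    {"travel":[0,0,0],"yaw":0},
    {"travel":[0,0,0],"yaw":0},
    {"travel":[0,0,0],"yaw":0},
  ],
)

```text
t: 2.73
ee_pos: [0.4928, -0.1829, 0.2895]
eef_rot: [[0.928, 0.373, -0.001], [0.373, -0.928, -0.001], [-0.001, 0.001, -1.0]]
force: [-0.7, 0.2, 0.1]
finger_gap: 0.997
grip_force: 0.0
```

```bash
python3 - <<'E'
from h import *
s=bot.observe();print(s['t'],s['ee_pos'],s['qvel'].round(3) if hasattr(s['qvel'],'round') else s['qvel'])
a=bot.grab_frame('wrist');cv2.imwrite('pics/w1.png',a)
for l,z in(('seat',.038),('shaft_top',.076),('flap_hinge',.05),('flap_tip',.095),('stand',0)):
    for r in bot.spot_point('wrist',l): print(l,np.round(r['pixel'],1),round(r['confidence'],2),ray('wrist',r['pixel'],z).round(4))
E
```

```text
2.7333 [ 0.49280559 -0.18294001  0.28947461] [ 0.015  0.002  0.004  0.001 -0.005 -0.002 -0.002]
seat [279.8 348.2] 0.8 [ 0.2252 -0.2854  0.038 ]
shaft_top [282.8 367.1] 0.69 [ 0.2265 -0.2902  0.076 ]
flap_hinge [203.7 172.1] 0.76 [ 0.4636 -0.081   0.05  ]
flap_hinge [225.3 370.1] 0.73 [ 0.1607 -0.2137  0.05  ]
flap_tip [177.2 177.4] 0.95 [ 0.4575 -0.0621  0.095 ]
stand [277.5 334.3] 0.97 [ 0.2206 -0.2822  0.    ]
```

View pics/w1.png

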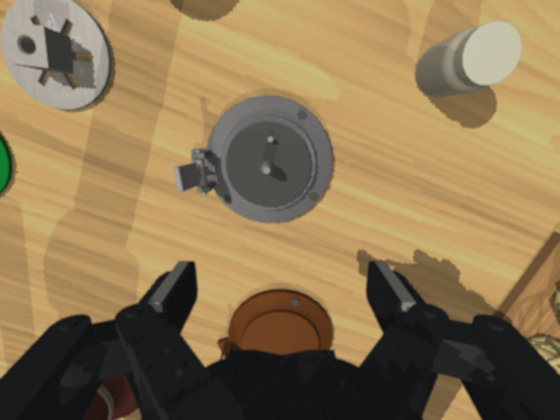

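The wrist view shows the stand's head centred near (270,158), its pin at (270,139), the shaft top at (266,169) and the flap at (190,178). The brown stand is at (280,335), the jar at upper right and the plate at upper left. I'll rectify to the head plane to measure more exactly.

```bash
cat >>h.py <<'E'
def rect(img,z,c,half=.11,s=2000,cam='wrist'):
  # top-down view: col = +x world, row = -y
  n=int(2*half*s);q=[(-1,1),(1,1),(1,-1),(-1,-1)]
  px0=np.float32([[0,0],[n,0],[n,n],[0,n]])
  i=bot.camera_info(cam)
  if cam=='wrist':
    st=bot.observe();T=np.eye(4);T[:3,:3]=st['eef_rot'];T[:3,3]=st['ee_pos'];M=np.linalg.inv(T@i['tool_from_camera']);R,t=M[:3,:3],M[:3,3]
  else: R,t=i['R'],i['t']
  P=[]
  for a,b in q:
    p=R@np.array([c[0]+a*half,c[1]+b*half,z])+t;P.append([i['fx']*p[0]/p[2]+i['cx'],i['fy']*p[1]/p[2]+i['cy']])
  return cv2.warpPerspective(img,cv2.getPerspectiveTransform(np.float32(P),px0),(n,n),flags=cv2.INTER_CUBIC)
E
python3 - <<'E'
from h import *
a=cv2.imread('pics/w1.png');c=(.505,-.158)
tiles=[]
for z,rs in((.038,[58]),(.05,[]),(.076,[])):
  r=rect(a,z,c);g=cv2.GaussianBlur(cv2.cvtColor(r,cv2.COLOR_BGR2GRAY),(0,0),3)
  for R in rs:
    h=cv2.HoughCircles(g,cv2.HOUGH_GRADIENT,1,30,param1=60,param2=15,minRadius=2*R-6,maxRadius=2*R+6)
    if h is not None: print(z,[(round(c[0]-.11+x/2000,4),round(c[1]+.11-y/2000,4),q/2) for x,y,q in h[0][:4]])
  if z>.04:
    t=r[100:340,100:340].copy();tiles.append(cv2.resize(t,(400,400)))
cv2.imwrite('pics/w1r.png',np.hstack(tiles))
for p,z in(((266,169),.076),((270,139),.05),((190,178),.09)): print(ray('wrist',p,z))
E
```

```text
[ 0.50290927 -0.15559393  0.076     ]
[ 0.53664299 -0.1466283   0.05      ]
[ 0.46104288 -0.07495286  0.09      ]
```

View pics/w1r.png

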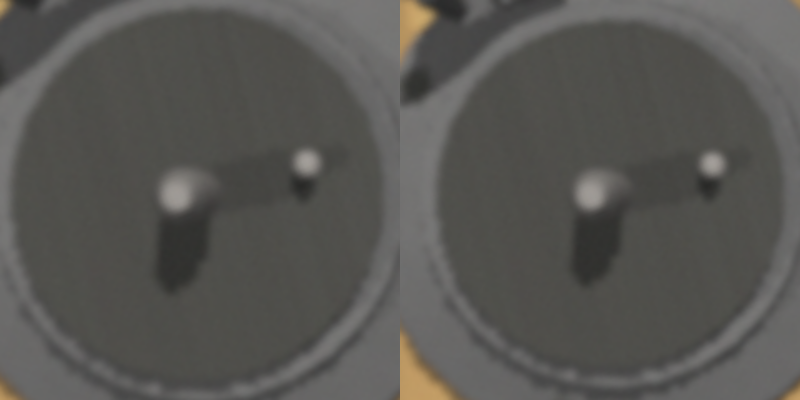

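Right tile (z=76 mm): shaft top at (591,192), giving (0.502,-0.156). Left tile (z=50 mm): pin at (307,161), giving (0.537,-0.146). That is 36 mm out, direction about 15°, as it should be. Stand +y is at about 116°. Now to the plate.

Emit:
servo_tool(
  targets=[
    {"travel":[77,353,-20],"yaw":0},
    {"travel":[77,353,-20],"yaw":0},
    {"travel":[77,353,-20],"yaw":0},
    {"travel":[77,353,-20],"yaw":0},
    {"travel":[77,353,-20],"yaw":0},
    {"travel":[77,353,-20],"yaw":0},
    {"travel":[77,353,-20],"yaw":0},
    {"travel":[77,353,-20],"yaw":0},
    {"travel":[77,353,-20],"yaw":0},
    {"travel":[77,353,-20],"yaw":0},
    {"travel":[77,353,-20],"yaw":0},
    {"travel":[77,353,-20],"yaw":0},
  ],
)

```text
t: 4.03
ee_pos: [0.5708, 0.1705, 0.2693]
eef_rot: [[0.927, 0.374, -0.0], [0.374, -0.927, -0.001], [-0.001, 0.001, -1.0]]
force: [0.9, -1.2, -0.5]
finger_gap: 1.004
grip_force: 0.0
```

Emit:
servo_tool(
  targets=[
    {"travel":[0,0,0],"yaw":0},
    {"travel":[0,0,0],"yaw":0},
    {"travel":[0,0,0],"yaw":0},
  ],
)

```text
t: 4.28
ee_pos: [0.5709, 0.1702, 0.2699]
eef_rot: [[0.928, 0.373, 0.0], [0.373, -0.928, -0.0], [0.0, 0.001, -1.0]]
force: [-0.1, -0.5, 0.1]
finger_gap: 1.002
grip_force: 0.0
```

```bash
python3 - <<'E'
from h import *
s=bot.observe();print(s['t'],s['ee_pos'],s['joints'])
a=bot.grab_frame('wrist');cv2.imwrite('pics/w2.png',a)
for l,z in(('plate_hub',.034),('plate_foot',0)):
    for r in bot.spot_point('wrist',l): print(l,np.round(r['pixel'],1),round(r['confidence'],2),ray('wrist',r['pixel'],z).round(4))
c=(.531,.153)
r1=rect(a,.052,c,.08,2500);r2=rect(a,.008,c,.08,2500)
cv2.imwrite('pics/w2r.png',np.hstack([r1,r2]))
E
```

```text
4.2833 [0.57086596 0.17018553 0.26985453] [-0.21446138  0.50014952 -0.18015346  1.52903874  0.09618394  1.12081203
 -1.60339495]
plate_foot [283.4 206.1] 0.87 [0.5295 0.1533 0.    ]
```

View pics/w2r.png

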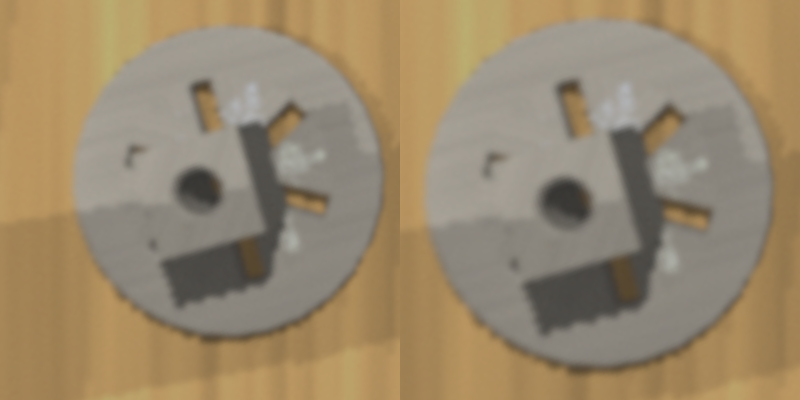

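At 0.4 mm per px: the bore is at (198,190) in the left tile and the disc centre at (600,194) in the right one, so the plate axis is at about (0.530,0.156). Flats lie at about 15°, and slots at -15°, 45° and 105°. The pin is at 15°, so the plate must turn by 30°. Gripping now.

Emit:
servo_tool(
  targets=[
    {"travel":[-41,-14,0],"yaw":-0.122},
    {"travel":[-41,-14,-30],"yaw":-0.122},
    {"travel":[-41,-14,-70],"yaw":-0.122},
    {"travel":[-41,-14,-110],"yaw":-0.122},
    {"travel":[-41,-14,-150],"yaw":-0.122},
    {"travel":[-41,-14,-190],"yaw":-0.122},
    {"travel":[-41,-14,-220],"yaw":-0.122},
    {"travel":[-41,-14,-240],"yaw":-0.122},
    {"travel":[-41,-14,-254],"yaw":-0.122},
    {"travel":[-41,-14,-254],"yaw":-0.122},
    {"travel":[-41,-14,-254],"yaw":-0.122},
    {"travel":[-41,-14,-254],"yaw":-0.122},
  ],
)

```text
t: 5.43
ee_pos: [0.5306, 0.1581, 0.0166]
eef_rot: [[0.966, 0.26, 0.002], [0.26, -0.966, 0.001], [0.002, -0.0, -1.0]]
force: [0.9, 0.0, 0.3]
finger_gap: 1.006
grip_force: 0.0
```

Emit:
servo_tool(
  targets=[
    {"travel":[0,0,0],"yaw":0},
    {"travel":[0,0,0],"yaw":0},
    {"travel":[0,0,0],"yaw":0},
    {"travel":[0,0,0],"yaw":0},
    {"travel":[0,0,0],"yaw":0},
    {"travel":[0,0,0],"yaw":0},
    {"travel":[0,0,0],"yaw":0},
    {"travel":[0,0,0],"yaw":0},
    {"travel":[0,0,0],"yaw":0},
    {"travel":[0,0,0],"yaw":0},
  ],
  claw=-1,
)

```text
t: 6.27
ee_pos: [0.5306, 0.1572, 0.0167]
eef_rot: [[0.966, 0.259, 0.002], [0.259, -0.966, -0.0], [0.002, 0.001, -1.0]]
force: [0.6, -1.5, 6.5]
finger_gap: 0.507
grip_force: 63.2
```

Hub gripped at 43 mm. Now lift, carry across and turn by +30°.

Emit:
servo_tool(
  targets=[
    {"travel":[0,0,20],"yaw":0},
    {"travel":[0,0,55],"yaw":0},
    {"travel":[0,0,95],"yaw":0},
    {"travel":[0,-20,125],"yaw":0.06},
    {"travel":[-3,-50,130],"yaw":0.12},
    {"travel":[-7,-85,130],"yaw":0.2},
    {"travel":[-11,-120,130],"yaw":0.28},
    {"travel":[-14,-155,130],"yaw":0.36},
    {"travel":[-17,-190,130],"yaw":0.44},
    {"travel":[-20,-225,130],"yaw":0.524},
    {"travel":[-23,-255,130],"yaw":0.524},
    {"travel":[-25,-280,130],"yaw":0.524},
  ],
)

```text
t: 7.27
ee_pos: [0.5027, -0.1253, 0.1446]
eef_rot: [[0.708, 0.706, -0.003], [0.706, -0.708, -0.0], [-0.002, -0.002, -1.0]]
force: [0.2, -0.2, -3.7]
finger_gap: 0.51
grip_force: 62.4
```

Emit:
servo_tool(
  targets=[
    {"travel":[-2,-20,0],"yaw":0},
    {"travel":[-3,-32,0],"yaw":0},
    {"travel":[-3,-32,0],"yaw":0},
    {"travel":[-3,-32,0],"yaw":0},
    {"travel":[-3,-32,0],"yaw":0},
  ],
)

```text
t: 7.68
ee_pos: [0.5018, -0.1516, 0.1454]
eef_rot: [[0.704, 0.71, -0.0], [0.71, -0.704, 0.002], [0.001, -0.002, -1.0]]
force: [0.2, 0.2, -4.6]
finger_gap: 0.507
grip_force: 62.4
```

```bash
python3 - <<'E'
from h import *
s=bot.observe();print(s['t'],s['ee_pos'],s['joints'],s['force'],s['finger_gap'],np.degrees(np.arctan2(s['eef_rot'][1][0],s['eef_rot'][0][0])))
E
```

```text
7.6833 [ 0.50182277 -0.15157888  0.14541942] [ 0.46723251  0.54732378 -0.32010579  1.88276465  0.23966163  0.74945307
 -0.76658688] [ 0.16497085  0.16438219 -4.57044363] 0.5074041591037192 45.26093774261201
```

Emit:
servo_tool(
  targets=[
    {"travel":[0,0,-15],"yaw":0},
    {"travel":[0,0,-30],"yaw":0},
    {"travel":[0,0,-42],"yaw":0},
    {"travel":[0,0,-44],"yaw":0},
    {"travel":[0,0,-44],"yaw":0},
    {"travel":[0,0,-44],"yaw":0},
    {"travel":[0,0,-44],"yaw":0},
  ],
)

```text
t: 8.27
ee_pos: [0.5026, -0.1535, 0.1024]
eef_rot: [[0.705, 0.709, 0.002], [0.709, -0.705, -0.0], [0.001, 0.001, -1.0]]
force: [-0.5, -0.4, -3.7]
finger_gap: 0.508
grip_force: 62.3
```

```bash
python3 - <<'E'
from h import *
s=bot.observe();print(s['t'],s['ee_pos'],s['force'],s['ft_torque'])
P=np.array(s['ee_pos']);T=[]
for c in('top','scene'):
  a=bot.grab_frame(c)
  u,v=proj(c,np.array([.5025,-.1556,.08]));u,v=int(u),int(v)
  for X in ((.5025,-.1556,.076),(P[0],P[1],P[2]-.0167)): print(c,proj(c,np.array(X)))
  T.append(cv2.resize(a[v-40:v+40,u-40:u+40],(400,400),interpolation=cv2.INTER_CUBIC))
cv2.imwrite('pics/ab.png',np.hstack(T))
E
```

```text
8.2667 [ 0.50255241 -0.15352974  0.10244034] [-0.48137322 -0.39955408 -3.73986385] [-0.0182949   0.03996119 -0.00671407]
top [np.float64(354.4450330073026), np.float64(195.8706663500359)]
top [np.float64(354.1440026256442), np.float64(195.15941970998938)]
scene [np.float64(251.01412273576327), np.float64(277.86263270315084)]
scene [np.float64(251.27120228260765), np.float64(275.23748190891513)]
```

View pics/ab.png

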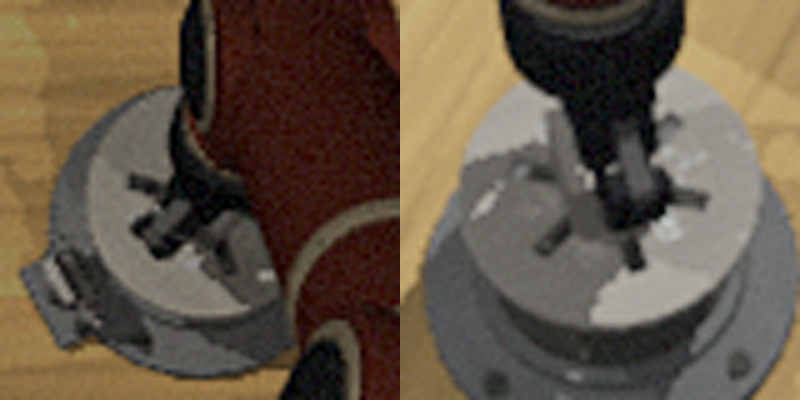

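Plate hangs level over the head, clear of the flap (left tile, 60,300). Correct y by -2 mm and lower onto the taper, watching the force.

Emit:
servo_tool(
  targets=[
    {"travel":[0,-2,0],"yaw":0},
    {"travel":[0,-2,-4],"yaw":0},
    {"travel":[0,-2,-8],"yaw":0},
    {"travel":[0,-2,-12],"yaw":0},
    {"travel":[0,-2,-16],"yaw":0},
    {"travel":[0,-2,-18],"yaw":0},
    {"travel":[0,-2,-18],"yaw":0},
  ],
)

```text
t: 8.95
ee_pos: [0.5022, -0.1576, 0.0832]
eef_rot: [[0.707, 0.707, 0.001], [0.707, -0.707, -0.002], [-0.0, 0.002, -1.0]]
force: [0.9, -2.9, -5.7]
finger_gap: 0.51
grip_force: 62.4
```

No resistance and already past the taper. Lower to just above the pin.

Emit:
servo_tool(
  targets=[
    {"travel":[0,0,-4],"yaw":0},
    {"travel":[0,0,-8],"yaw":0},
    {"travel":[0,0,-12],"yaw":0},
    {"travel":[0,0,-12],"yaw":0},
    {"travel":[0,0,-12],"yaw":0},
  ],
)

```text
t: 9.37
ee_pos: [0.5023, -0.1578, 0.071]
eef_rot: [[0.707, 0.707, 0.001], [0.707, -0.707, -0.002], [-0.0, 0.002, -1.0]]
force: [2.6, -5.2, -6.5]
finger_gap: 0.502
grip_force: 62.4
```

Emit:
servo_tool(
  targets=[
    {"travel":[0.5,-1,0],"yaw":0},
    {"travel":[0.5,-1,-3],"yaw":0},
    {"travel":[0.5,-1,-6],"yaw":0},
    {"travel":[0.5,-1,-8],"yaw":0},
    {"travel":[0.5,-1,-8],"yaw":0},
    {"travel":[0.5,-1,-8],"yaw":0},
  ],
)

```text
t: 9.87
ee_pos: [0.5024, -0.1578, 0.0631]
eef_rot: [[0.707, 0.708, 0.001], [0.708, -0.707, -0.001], [-0.0, 0.001, -1.0]]
force: [1.7, -4.1, -4.6]
finger_gap: 0.504
grip_force: 62.6
```

Underside is about 3.5 mm below the pin top with no upward force, so the pin is in a slot. Continue to the seat.

Emit:
servo_tool(
  targets=[
    {"travel":[0.3,-0.7,-3],"yaw":0},
    {"travel":[0.3,-0.7,-6],"yaw":0},
    {"travel":[0.3,-0.7,-8],"yaw":0},
    {"travel":[0.3,-0.7,-9],"yaw":0},
    {"travel":[0.3,-0.7,-9],"yaw":0},
  ],
)

```text
t: 10.28
ee_pos: [0.5024, -0.1579, 0.0548]
eef_rot: [[0.706, 0.708, -0.0], [0.708, -0.706, -0.0], [-0.0, 0.0, -1.0]]
force: [-0.2, -3.9, 0.9]
finger_gap: 0.51
grip_force: 62.9
```

Seated: underside at about 38 mm, and the seat now carries the weight. Release and rise.

Emit:
servo_tool(
  targets=[
    {"travel":[0,0,0],"yaw":0},
    {"travel":[0,0,0],"yaw":0},
    {"travel":[0,0,0],"yaw":0},
    {"travel":[0,0,0],"yaw":0},
    {"travel":[0,0,0],"yaw":0},
    {"travel":[0,0,0],"yaw":0},
    {"travel":[0,0,0],"yaw":0},
    {"travel":[0,0,0],"yaw":0},
  ],
  claw=1,
)

```text
t: 10.95
ee_pos: [0.5024, -0.1578, 0.0546]
eef_rot: [[0.706, 0.708, -0.0], [0.708, -0.706, 0.0], [0.0, -0.0, -1.0]]
force: [-0.3, -0.2, 0.4]
finger_gap: 0.996
grip_force: 0.0
```

Emit:
servo_tool(
  targets=[
    {"travel":[0,0,15],"yaw":0},
    {"travel":[0,0,35],"yaw":0},
    {"travel":[0,0,70],"yaw":0},
    {"travel":[0,0,110],"yaw":0},
    {"travel":[0,0,150],"yaw":0},
    {"travel":[0,0,190],"yaw":0},
    {"travel":[30,30,210],"yaw":0},
    {"travel":[30,30,210],"yaw":0},
    {"travel":[30,30,210],"yaw":0},
    {"travel":[30,30,210],"yaw":0},
  ],
)

```text
t: 11.78
ee_pos: [0.5318, -0.1278, 0.2641]
eef_rot: [[0.705, 0.709, -0.001], [0.709, -0.705, -0.0], [-0.001, -0.001, -1.0]]
force: [-1.2, -0.2, -0.2]
finger_gap: 1.0
grip_force: 0.0
```

```bash
python3 - <<'E'
from h import *
s=bot.observe();print(s['t'],s['ee_pos'],s['force'],s['finger_gap'])
a=bot.grab_frame('wrist')
for l,z in(('plate_hub',.072),('plate_foot',.038),('flap_hinge',.05),('flap_tip',.095)):
    for r in bot.spot_point('wrist',l): print(l,np.round(r['pixel'],1),round(r['confidence'],2),ray('wrist',r['pixel'],z).round(4))
c=(.49,-.13)
cv2.imwrite('pics/w3.png',np.hstack([rect(a,.046,c,.1,2000),rect(a,.095,c,.1,2000)]))
E
```

```text
11.7833 [ 0.53179254 -0.12781691  0.26411656] [-1.2301143  -0.24525832 -0.21463148] 0.9997858963357438
plate_hub [280.9 221.7] 0.7 [ 0.4992 -0.1567  0.072 ]
plate_foot [283.  211.9] 0.64 [ 0.5025 -0.1573  0.038 ]
flap_hinge [218.4 197.6] 0.6 [ 0.4607 -0.083   0.05  ]
flap_tip [134.7 413.9] 0.43 [ 0.1504 -0.2091  0.095 ]
```

View pics/w3.png

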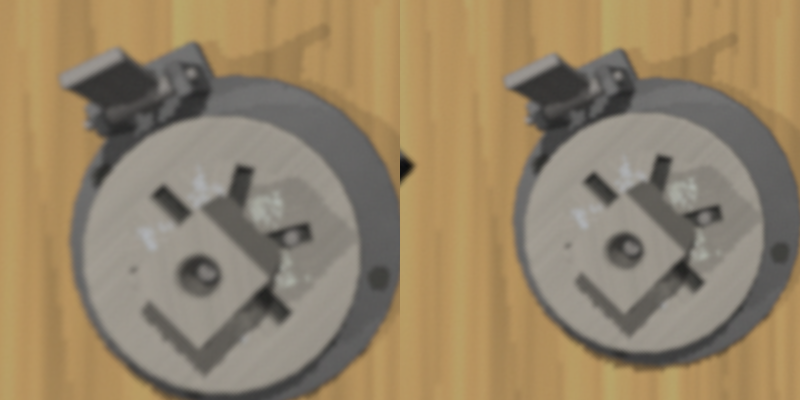

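The plate is home: the pin shows in the slot at (292,234) of the left tile, and the flap is still open with its tip at (532,66) in the right tile. Close the gripper and go outside the flap, 132 mm from the axis along stand +y.

Emit:
servo_tool(
  targets=[
    {"travel":[-30,30,0],"yaw":-0.1},
    {"travel":[-60,60,0],"yaw":-0.2},
    {"travel":[-87,88,0],"yaw":-0.3},
    {"travel":[-87,88,-20],"yaw":-0.332},
    {"travel":[-87,88,-55],"yaw":-0.332},
    {"travel":[-87,88,-90],"yaw":-0.332},
    {"travel":[-87,88,-100],"yaw":-0.332},
    {"travel":[-87,88,-100],"yaw":-0.332},
    {"travel":[-87,88,-100],"yaw":-0.332},
    {"travel":[-87,88,-100],"yaw":-0.332},
  ],
  claw=-1,
)

```text
t: 12.87
ee_pos: [0.4463, -0.0401, 0.1654]
eef_rot: [[0.899, 0.439, 0.002], [0.439, -0.899, 0.0], [0.002, 0.001, -1.0]]
force: [0.2, 0.6, 0.4]
finger_gap: 0.002
grip_force: 0.0
```

Emit:
servo_tool(
  targets=[
    {"travel":[0,0,-30],"yaw":0},
    {"travel":[0,0,-60],"yaw":0},
    {"travel":[0,0,-86],"yaw":0},
    {"travel":[0,0,-86],"yaw":0},
    {"travel":[0,0,-86],"yaw":0},
  ],
)

```text
t: 13.28
ee_pos: [0.4458, -0.0399, 0.079]
eef_rot: [[0.898, 0.439, -0.0], [0.439, -0.898, -0.0], [-0.0, -0.0, -1.0]]
force: [1.0, 0.4, 0.2]
finger_gap: 0.003
grip_force: 0.0
```

Emit:
servo_tool(
  targets=[
    {"travel":[4,-9,0],"yaw":0},
    {"travel":[8,-17,0],"yaw":0},
    {"travel":[11,-23,0],"yaw":0},
    {"travel":[14,-29,0],"yaw":0},
    {"travel":[17,-35,0],"yaw":0},
    {"travel":[20,-41,0],"yaw":0},
    {"travel":[22,-45,0],"yaw":0},
    {"travel":[24,-50,0],"yaw":0},
    {"travel":[27,-55,0],"yaw":0},
    {"travel":[27,-55,0],"yaw":0},
  ],
)

```text
t: 14.12
ee_pos: [0.4732, -0.0965, 0.0785]
eef_rot: [[0.899, 0.437, 0.001], [0.437, -0.899, -0.001], [0.0, 0.001, -1.0]]
force: [0.9, -0.0, 0.1]
finger_gap: -0.003
grip_force: 0.0
```

Emit:
servo_tool(
  targets=[
    {"travel":[0,0,0],"yaw":0},
    {"travel":[0,0,30],"yaw":0},
    {"travel":[0,0,70],"yaw":0},
    {"travel":[0,0,110],"yaw":0},
    {"travel":[30,-20,150],"yaw":0},
    {"travel":[50,-30,180],"yaw":0},
    {"travel":[50,-30,180],"yaw":0},
    {"travel":[50,-30,180],"yaw":0},
    {"travel":[50,-30,180],"yaw":0},
  ],
)

```text
t: 14.87
ee_pos: [0.5214, -0.1242, 0.2577]
eef_rot: [[0.898, 0.44, -0.002], [0.44, -0.898, 0.001], [-0.002, -0.002, -1.0]]
force: [-1.1, 0.3, -0.5]
finger_gap: -0.0
grip_force: 0.0
```

```bash
python3 - <<'E'
from h import *
s=bot.observe();print(s['t'],s['ee_pos'],s['force'])
a=bot.grab_frame('wrist')
c=(.49,-.13)
cv2.imwrite('pics/w4.png',rect(a,.046,c,.1,2000))
E
```

```text
14.8667 [ 0.5213745  -0.12415668  0.25767668] [-1.09583118  0.31666286 -0.49800047]
```

View pics/w4.png

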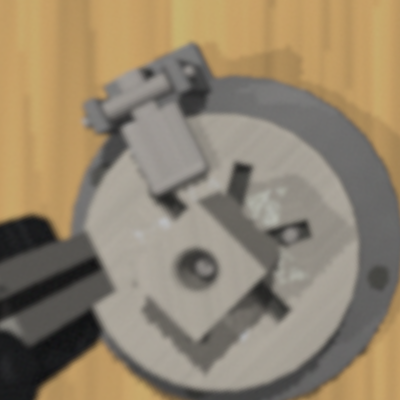

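The flap lies flat inwards over the plate's rim (165,150), and the plate is still home with the pin in its slot (290,234). The dark fingers at left are well above it. Handing in.

```bash
python3 -c "
from station import bot
print(bot.finish_job())"
```

```text
the job is handed in; nothing more can be done
None
```

The plate is fully home on the grey stand with the pin in a slot, and it has been let go. The flap has snapped shut over its rim, and the job was handed in at about 15 s; no verdict was returned.

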